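Stand a glazed test tile in the drying rack

ROBOT

A 7-joint arm with a two-finger parallel gripper is mounted at the origin on the work surface; the furniture and walls round the work are solid. World frame = base frame: x ahead of the robot, y to its left, z up, the work surface at z = 0. Lengths are in m, angles in rad, forces in N, time in s.
With the tool pointing down it reaches from about 0.4 to 0.85 m from the base axis. Payload 4.5 kg.
Tool frame: the origin (TCP) lies at the very end of the fingers, on their centre line; the grasp point (between the pads) lies 19 mm behind it; z points along the fingers, y is the line along which they close (so a half turn about z gives the same grasp; the last joint's range is limited). The gripper opens to 88 mm and grips with 3 to 60 N. Pads are 18 mm wide; open, the fingers measure 123 mm over their backs; the gripper's body (75 mm by 187 mm) begins 45 mm behind the grasp point.
Start: joints at [1.359, 0.689, -0.195, 1.565, 0.157, 0.902, -0.215], TCP at [0.152, -0.606, 0.239] pointing down, gripper open.
Joint ranges: [-3.01, 3.01], [-0.46, 2.08], [-1.47, 1.51], [0.13, 2.56], [-1, 4.14], [0.04, 2.09], [-2.66, 2.66]. Speed limits (rad/s): [2.57, 2.57, 3.14, 3.14, 3.14, 3.14, 3.14].

INTERFACE

Orientations are given as a unit quaternion [x, y, z, w].
In Python, from plant import r gives the robot as it stands. The module is installed in compiled form; this text tells all that it offers.
- The arm moves only by the shell command python3 -m pendant 'ROWS' [FORCE]. ROWS is JSON, one flat list of numbers, 7 for each row, row after row: the opening, from 0 (shut) to 1 (fully open), then the shift along the tool's x, y, z scaled (see below), then the turn, a rotation vector about the tool's x, y, z scaled (see below). A call has 1 to 12 rows; each row is the pose to reach, as a shift and turn from the pose commanded when the call began, along the tool's axes at that moment; what a row does not reach only later rows make up. The controller multiplies each number of a shift by 0.15 m and each number of a turn by pi/2 rad. A row lasts 1/10 s, in which the tool goes at most 50 mm and 8.59 degrees, less where a joint would pass 70% of its speed; a pose out of reach is approached as far as the arm can. A call with a number of a shift or a turn outside -1 to 1 is refused whole. A call with a gripper value outside its range is refused whole. The fingers move at their own pace and stop on an object; FORCE is the grip in N (left out, the last holds). Time passes only in rows, so rows that repeat a pose let the fingers close. It gives the time, the measured TCP pose, the force, the opening and the grip force at its end, in the units of the state.
- r.get_state(): the state, without advancing time (a new reading comes with each control period).
- r.snapshot(name): name is "scene" or "top" or "wrist"; returns a dict with "img" (480x640x3 uint8, red, green, blue), "mtx" (3x3 intrinsics, pixels), "cam_to_world" (4x4, takes a point from camera to world coordinates). Camera axes: x right, y up, looking along -z (the intrinsics and any distortion apply to the point x, -y, -z); pixel columns grow to the right and rows downward; lengths in m; the calibration is good to about 2 mm. A picture is of the moment at which its call begins. There is no depth.
- r.finish_job(): hands the job in; it is judged then, once.
The state is a dict: "clock": time; "q": joint angles; "qd": joint speeds; "joint_torque": joint torques, N m; "tool_pos": TCP position; "eef_rot": TCP orientation; "contact_force": force on the tool from outside, world axes, zero at the start; "moment": the same for the moment, N m; "opening": opening from 0.0 (shut) to 1.0 (fully open); "finger_force": force on a finger pad.
Only numpy, scipy, OpenCV 4.12 (cv2) and the standard library are available. Lean on these libraries where they do the work, as an engineer would, in place of code of your own. Each camera call takes 0.05 s, during which the arm holds its last target. There are 200 camera calls.

TASK

Stand the small blue-glazed test tile upright in the empty middle groove of the drying rack, bare terracotta foot down and blue end up, fully down in the groove and about midway along it. Lower it in gently, and leave the two taller tiles on either side standing as they are, and the pot and clay ball in place; between the tall tiles there is room for a hand only straight from above.

Things in the scene. Friction and masses are not known exactly. Their poses are not given: they have to be found in the camera images.
- test_tile: tile to place: flat ceramic slab 90 x 56 x 15 mm, 0.15 kg, lying on the cradle. Origin: centre of its underside as it lies. Own x runs along its length from the bare terracotta foot (-45 mm) to the blue-glazed end (+45 mm; blue covers two thirds), y across its 56 mm width, z through its thickness (0 to 15 mm). Upright: own x points up
- tile_foot (a point): centre of the bare foot end face of the test tile (own x = -45 mm, mid width, mid thickness); same axes as the tile
- tile_top (a point): centre of the blue end face of the test tile (own x = +45 mm, mid width, mid thickness); same axes as the tile
- cradle: fixed dark wooden cradle under the tile: base 100 x 42 x 8 mm, two round-topped bars across it at own x = +-34 mm (12 mm thick, 42 mm long along own y), tops 28 mm above the table. Narrower than the tile, so fingers pass down beside it. Origin: centre of its underside on the table; own x along the tile
- rack: fixed light wooden drying rack, base 116 (own x) x 196 (own y) x 12 mm, with four round-topped bars along own x, 104 long, 29 wide, tops 45.5 mm above the table. Between them three grooves 19 mm wide and 33 mm deep run along own x at own y = -48, 0, +48 mm, ends open, mouths rounded to 14.5 mm radius. Origin: centre of its underside on the table, z up
- groove (a point): centre of the floor of the empty middle groove, 12 mm above the table; own x along the groove, y across it, z up
- slab_green: tall green-glazed tile, 90 wide x 115 tall x 15 thick mm, loose, standing upright in the groove at rack y = +48 mm. Origin: centre of its foot, z up, thickness along own y; its top is 127 mm above the table
- slab_white: tall white-glazed tile of the same size, loose, standing upright in the groove at rack y = -48 mm. Origin: centre of its foot, z up, thickness along own y; its top is 127 mm above the table
- glaze_pot: bystander: white glaze pot with green lid, 60 mm diameter, 74 mm tall, standing behind the work. Origin: centre of its underside
- ball: bystander: brown clay ball, about 52 x 59 x 37 mm, behind the work. Origin: centre of its underside
There are look-alikes about, which are no part of the job. What is shaped like the test_tile but brown or purple is not meant.

How it is judged:
By the outcome, as a careful person would: the job done as asked, in the order asked, and still so for the second after the job is handed in, with the robot touching nothing.
It also fails if it takes over 58 s, if anything falls off the work surface, if the arm or the gripper's body presses on something with over 40 N, if the wrist force passes 120 N, or if a joint passes its speed limit or range.

## Working session

There is one attempt and no reset: what is moved stays moved. The work goes in short steps, Python scripts to look and compute and a shell command to move; the robot and the scene stay as the last step left them, time stands still between calls to the robot, and variables do not carry over. Pictures are saved under pics/ and viewed, at most 10 in all, crops included, and the job is handed in when it is done.

```bash
mkdir -p pics; python3 - <<'E'
from plant import r
import cv2, numpy as np
for n in("scene","top"):
    s=r.snapshot(n); cv2.imwrite(f"pics/{n}0.png",s["img"][:,:,::-1]); np.savez(f"pics/{n}0.npz",**s)
    print(n,s["mtx"].round(1).tolist(),s["cam_to_world"].round(3).tolist(),[k for k in s])
st=r.get_state(); print({k:np.round(v,3).tolist() for k,v in st.items()})
E
```

```text
scene [[485.5, 0.0, 319.9], [0.0, 485.5, 245.6], [0.0, 0.0, 1.0]] [[-0.762, 0.348, -0.547, -0.009], [-0.648, -0.404, 0.646, 0.7], [0.003, 0.846, 0.533, 0.617], [0.0, 0.0, 0.0, 1.0]] ['img', 'mtx', 'cam_to_world']
top [[460.9, 0.0, 314.4], [0.0, 460.9, 238.4], [0.0, 0.0, 1.0]] [[0.013, 0.998, -0.059, 0.536], [-1.0, 0.013, 0.006, -0.012], [0.007, 0.059, 0.998, 1.039], [0.0, 0.0, 0.0, 1.0]] ['img', 'mtx', 'cam_to_world']
{'clock': 0.1, 'q': [1.359, 0.69, -0.195, 1.566, 0.157, 0.903, -0.215], 'qd': [-0.001, -0.001, 0.002, -0.004, -0.001, 0.0, -0.001], 'joint_torque': [-0.003, -52.85, -1.271, -15.384, -0.053, 0.002, 0.0], 'tool_pos': [0.152, -0.606, 0.238], 'eef_rot': [0.992, 0.123, -0.0, -0.001], 'contact_force': [0.992, 0.185, -0.606], 'moment': [0.0, 0.02, -0.02], 'finger_force': 0.0, 'opening': 0.997}
```

View pics/top0.png

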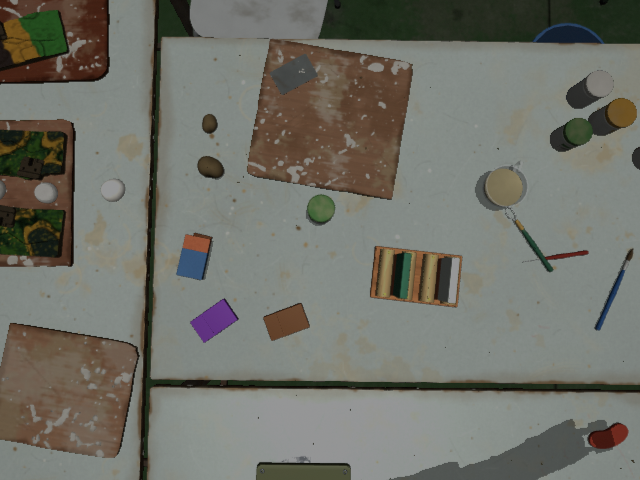

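View pics/scene0.png

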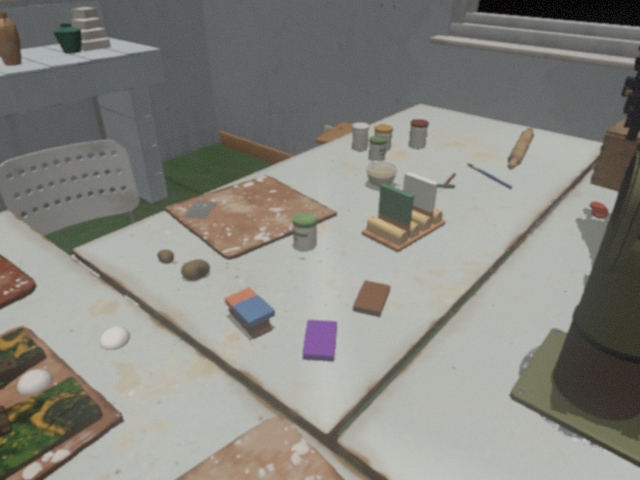

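The top view shows the tile at about (194,257), its terracotta end at (197,242) and its blue end at (191,266). The rack is at (416,277), with the green slab near (403,275) and the white slab near (449,280), so the middle groove is near column 417. The brown and purple look-alikes are at (286,322) and (214,320). Next I'll measure the tile and the rack.

```bash
cat > h.py <<'E'
import numpy as np, cv2
from scipy.spatial.transform import Rotation as R
def ray(s,uv):
    M=s["mtx"];T=s["cam_to_world"];uv=np.atleast_2d(np.asarray(uv,float))
    d=np.c_[(uv[:,0]-M[0,2])/M[0,0],-(uv[:,1]-M[1,2])/M[1,1],-np.ones(len(uv))]@T[:3,:3].T
    return T[:3,3],d
def onz(s,uv,z):
    o,d=ray(s,uv); return o+d*((z-o[2])/d[:,2])[:,None]
def proj(s,P):
    M=s["mtx"];T=s["cam_to_world"];c=(np.atleast_2d(P)-T[:3,3])@T[:3,:3]
    return np.c_[M[0,0]*c[:,0]/-c[:,2]+M[0,2],-M[1,1]*c[:,1]/-c[:,2]+M[1,2]]
def blob(img,lo,hi,box):
    m=cv2.inRange(cv2.cvtColor(img,cv2.COLOR_RGB2HSV),lo,hi);k=np.zeros_like(m);x0,y0,x1,y1=box;k[y0:y1,x0:x1]=m[y0:y1,x0:x1]
    n,l,st,c=cv2.connectedComponentsWithStats(k);i=1+st[1:,4].argmax();return (l==i).astype(np.uint8)
def rect(m):
    c=max(cv2.findContours(m,cv2.RETR_EXTERNAL,cv2.CHAIN_APPROX_NONE)[0],key=len);return cv2.minAreaRect(c),c
E
python3 - <<'E'
from h import *
s=dict(np.load("pics/top0.npz")); im=s["img"]
o=blob(im,(2,120,120),(14,255,255),(170,225,220,285)); b=blob(im,(100,100,60),(120,255,255),(170,225,220,285))
for n,m in(("o",o),("b",b),("all",cv2.dilate(o,np.ones((3,3)))|b)):
    q,c=rect(m);P=onz(s,cv2.boxPoints(q),.043);print(n,q,m.sum(),P[:,:2].round(4).tolist(),P.mean(0).round(4))
o,b=[onz(s,np.array(np.nonzero(m)[::-1]).T.mean(0),.043)[0] for m in(o,b)]
print(o,b,np.degrees(np.arctan2(*(b-o)[1::-1])))
cv2.imwrite("pics/crop1.png",cv2.resize(im[235:320,360:475,::-1],None,fx=6,fy=6,interpolation=cv2.INTER_CUBIC))
E
```

```text
o ((195.93658447265625, 243.12924194335938), (25.07364845275879, 13.409863471984863), 12.094758033752441) 337 [[0.573, 0.2665], [0.6014, 0.2613], [0.5907, 0.2081], [0.5623, 0.2134]] [0.5819 0.2373 0.043 ]
b ((191.49755859375, 263.67803955078125), (25.702238082885742, 26.959413528442383), 12.094757080078125) 687 [[0.5145, 0.2781], [0.5714, 0.2676], [0.5604, 0.2131], [0.5036, 0.2238]] [0.5375 0.2456 0.043 ]
all ((193.2108917236328, 256.1233825683594), (27.450895309448242, 42.38665771484375), 11.888657569885254) 1109 [[0.5148, 0.2795], [0.6044, 0.2634], [0.5929, 0.2051], [0.5034, 0.2215]] [0.5539 0.2424 0.043 ]
[0.58187503 0.23739672 0.043     ] [0.53750709 0.24548076 0.043     ] 169.6737351795608
```

View pics/crop1.png

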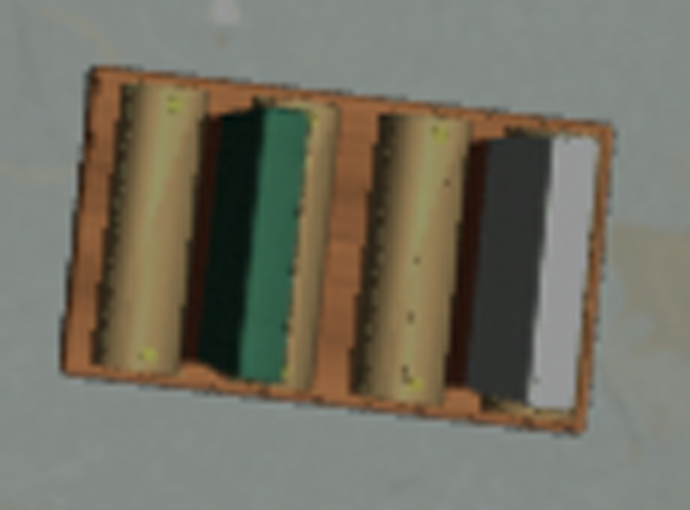

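The crop gives the rack base corners at (92,67), (613,122), (580,433) and (63,374). The green slab's top edge runs from (287,108) to (262,380), and the middle groove is open at about column 345.

Plan:
1. Grip across the 56 mm width near the blue end, with the tool pointing down.
2. Lift so the foot swings down about the pads, helped by the table if needed.
3. Insert straight down with the closing line along the groove.

```bash
cat >> h.py <<'E'
def plan(pos,st,yawy=None):
    "shift/0.15 in tool axes to world pos; turn about tool z (/(pi/2)) so tool y has world yaw yawy deg (mod 180)"
    Q=R.from_quat(st["eef_rot"]);sh=Q.inv().apply(np.array(pos)-st["tool_pos"])/.15
    y=Q.apply([0,1,0]);cur=np.degrees(np.arctan2(y[1],y[0]));t=None
    if yawy is not None: t=-((yawy-cur+90)%180-90)/90
    print("shift",sh.round(3),"turnz",t,"toolyaw_y",cur.round(2),"tz",Q.apply([0,0,1]).round(3))
E
python3 - <<'E'
from h import *
from plant import r
s=dict(np.load("pics/top0.npz"))
c=np.array([[92,67],[613,122],[580,433],[63,374]]);uv=(c+.5)/6-.5+[360,235]
P=onz(s,uv,.012)[:,:2];print(P.round(4).tolist(),P.mean(0).round(4))
print("len",[np.linalg.norm(P[i]-P[i-1]).round(4) for i in range(4)])
f=lambda v:np.degrees(np.arctan2(v[1],v[0]))
print("yaw x-dir",f(P[0]-P[3]),f(P[1]-P[2]),"y-dir-90",f(P[0]-P[1])-90,f(P[3]-P[2])-90)
q=(np.array([[287,108],[576,137],[262,380],[550,405]])+.5)/6-.5+[360,235]
print("slab tops",onz(s,q,.127)[:,:2].round(4).tolist())
plan([.5,.25,.2],r.get_state(),79.7)
E
```

```text
[[0.5826, -0.1539], [0.5646, -0.3481], [0.4496, -0.3351], [0.4689, -0.1437]] [ 0.5164 -0.2452]
len [np.float64(0.1142), np.float64(0.195), np.float64(0.1158), np.float64(0.1923)]
yaw x-dir -5.113175823896302 -6.4207181531271695 y-dir-90 -5.287713544459564 -5.773215960807121
slab tops [[0.5647, -0.2026], [0.5564, -0.2982], [0.4753, -0.1944], [0.4683, -0.2891]]
shift [ 3.64  -4.968  0.261] turnz 0.27098906124073907 toolyaw_y -75.91 tz [-0.001  0.002 -1.   ]
```

```bash
python3 -m pendant '[1,1,-0.8,0,0,0,0, 1,1,-0.8,0,0,0,0, 1,1,-0.8,0,0,0,0, 1,1,-0.8,0,0,0,0, 1,1,-0.8,0,0,0,0]'
python3 -m pendant '[1,1,-1,0,0,0,0, 1,1,-1,0,0,0,0, 1,1,-1,0,0,0,0, 1,1,-1,0,0,0,0, 1,1,-1,0,0,0,0]'
python3 -m pendant '[1,1,-1,0,0,0,0, 1,1,-1,0,0,0,0, 1,1,-1,0,0,0,0, 1,1,-1,0,0,0,0, 1,1,-1,0,0,0,0]'
python3 -m pendant '[1,0.64,-1,0,0,0,0, 1,0.64,-1,0,0,0,0, 1,0.64,-1,0,0,0,0, 1,0.64,-1,0,0,0,0]'
```

```text
clock: 0.6
tool_pos: [0.2734, -0.4474, 0.2387]
eef_rot: [0.992, 0.128, 0.001, -0.002]
contact_force: [0.5, -1.3, -0.0]
opening: 0.998
finger_force: 0.0
clock: 1.1
tool_pos: [0.3804, -0.2664, 0.2388]
eef_rot: [0.992, 0.127, 0.001, -0.001]
contact_force: [-0.8, -0.4, -0.0]
opening: 0.997
finger_force: 0.0
clock: 1.6
tool_pos: [0.4896, -0.0841, 0.2387]
eef_rot: [0.992, 0.126, 0.002, -0.001]
contact_force: [-0.5, -0.2, 0.1]
opening: 0.999
finger_force: 0.0
clock: 2.0
tool_pos: [0.5441, 0.0828, 0.2385]
eef_rot: [0.992, 0.124, 0.0, -0.001]
contact_force: [-1.4, -0.3, 0.7]
opening: 1.004
finger_force: 0.0
```

```bash
python3 -m pendant '[1,0,-0.9,0.2,0,0,0.27, 1,0,-0.9,0.2,0,0,0.27, 1,0,-0.9,0.2,0,0,0.27, 1,0,-0.9,0.2,0,0,0.27, 1,0,-0.9,0.2,0,0,0.27, 1,0,-0.9,0.2,0,0,0.27]'
python3 - <<'E'
from h import *
from plant import r
s=r.snapshot("wrist");np.savez("pics/w1.npz",**s);cv2.imwrite("pics/w1.png",s["img"][:,:,::-1])
st=r.get_state();print(st["q"].round(2) if hasattr(st["q"],"round") else st["q"],st["clock"]);plan([.5225,.248,.06],st,79.7)
print(s["cam_to_world"].round(3).tolist())
E
```

```text
clock: 2.6
tool_pos: [0.5111, 0.2078, 0.2088]
eef_rot: [0.996, -0.09, 0.0, 0.001]
contact_force: [0.2, -0.4, 0.1]
opening: 0.999
finger_force: 0.0
[-0.5   0.63  0.04  1.83 -0.04  0.68 -2.19] 2.65
shift [ 0.024 -0.279  0.993] turnz -0.0011914441477238647 toolyaw_y -100.41 tz [ 0.001 -0.001 -1.   ]
[[-0.179, 0.951, 0.253, 0.576], [-0.984, -0.173, -0.046, 0.198], [0.001, -0.257, 0.966, 0.354], [0.0, 0.0, 0.0, 1.0]]
```

View pics/w1.png

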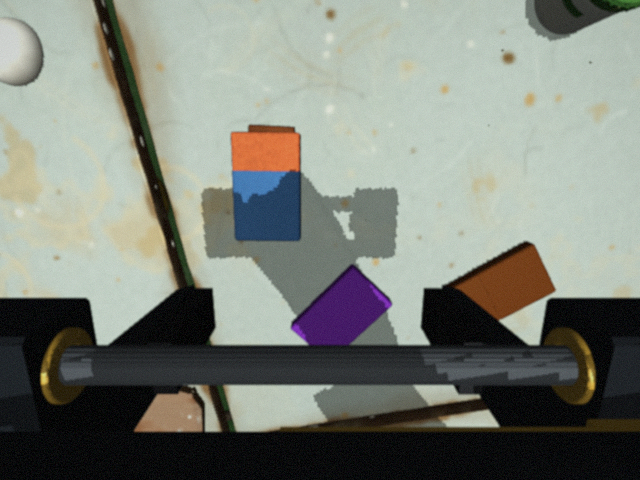

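The wrist view shows the tile top with corners at about (232,132), (300,132), (300,240) and (235,240). The foot is toward the top of the image and the blue end is toward the robot. I'll refine the pose from this.

```bash
python3 - <<'E'
from h import *
from plant import r
s=dict(np.load("pics/w1.npz"));im=s["img"];bx=(215,110,320,255)
o=blob(im,(2,150,180),(14,255,255),bx);b=blob(im,(100,100,40),(120,255,255),bx)
q,c=rect(cv2.dilate(o,np.ones((3,3)))|b);P=onz(s,cv2.boxPoints(q),.043)[:,:2]
print(q,P.round(4).tolist(),P.mean(0).round(4),[np.linalg.norm(P[i]-P[i-1]).round(4) for i in range(4)])
e=[(P[i]-P[i-1]) for i in range(4)];print([np.degrees(np.arctan2(v[1],v[0])).round(2) for v in e])
print("spread px",np.c_[c[:,0].min(0),c[:,0].max(0)].tolist())
ctr=P.mean(0);L=[v for v in e if np.linalg.norm(v)>.075][0];L/=np.linalg.norm(L);L*=-np.sign(L[0])
g=ctr+.032*L;print(g);plan([*g,.06],r.get_state(),np.degrees(np.arctan2(L[1],L[0]))-90)
E
```

```text
((265.0, 186.0), (108.0, 68.0), 90.0) [[0.599, 0.2635], [0.5893, 0.2101], [0.502, 0.2272], [0.5125, 0.2847]] [0.5507 0.2464] [np.float64(0.0891), np.float64(0.0543), np.float64(0.089), np.float64(0.0585)]
[np.float64(-13.75), np.float64(-100.32), np.float64(168.93), np.float64(79.67)]
spread px [[231, 299], [132, 240]]
[0.51959702 0.25398211]
shift [-0.002 -0.315  0.992] turnz 0.03716044732425606 toolyaw_y -100.41 tz [ 0.001 -0.001 -1.   ]
```

```bash
python3 -m pendant '[1,0,-0.3,0.5,0,0,0.01, 1,0,-0.3,0.9,0,0,0.01, 1,0,-0.3,0.9,0,0,0.01, 1,0,-0.3,0.9,0,0,0.01]'
python3 -m pendant '[1,0,0,0.2,0,0,0, 1,0,0,0.38,0,0,0, 1,0,0,0.38,0,0,0, 1,0,0,0.38,0,0,0]'
python3 - <<'E'
from h import *
from plant import r
s=r.snapshot("wrist");np.savez("pics/w2.npz",**s);cv2.imwrite("pics/w2.png",s["img"][:,:,::-1])
plan([.5205,.2515,.0165],r.get_state(),79.5)
E
```

```text
clock: 3.05
tool_pos: [0.515, 0.2525, 0.0685]
eef_rot: [0.995, -0.097, -0.005, 0.003]
contact_force: [-1.2, -0.1, 0.1]
opening: 1.001
finger_force: 0.0
clock: 3.45
tool_pos: [0.5196, 0.2536, 0.0188]
eef_rot: [0.995, -0.098, 0.001, -0.0]
contact_force: [0.0, -0.2, 0.5]
opening: 1.002
finger_force: 0.0
shift [0.007 0.017 0.018] turnz -0.007862831728467275 toolyaw_y -101.21 tz [ 0.003  0.001 -1.   ]
```

View pics/w2.png

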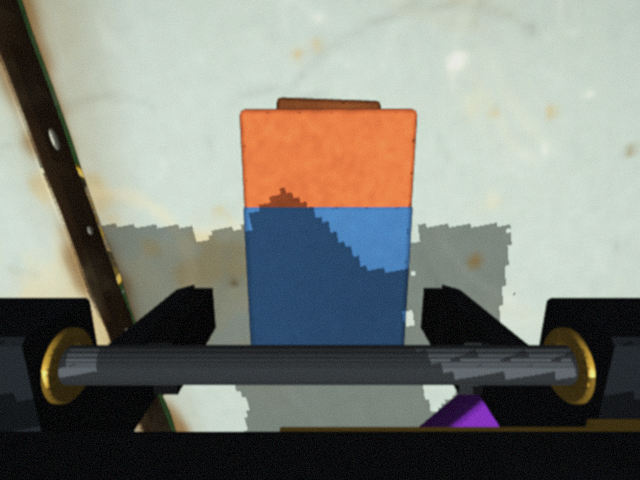

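The tile sits between the fingers, columns 243–415 with the finger tips at 213 and 424, and it is square to the hand. Its foot edge is at row 109 and the glaze line at row 208. I'll check where the pads are along the tile.

```bash
python3 - <<'E'
from h import *
from plant import r
s=dict(np.load("pics/w2.npz"));st=r.get_state();Q=R.from_quat(st["eef_rot"])
P=onz(s,[[242,109.5],[415,109.5],[244,208],[411,208]],.043);print(Q.inv().apply(P-st["tool_pos"]).round(4))
E
python3 -m pendant '[1,0,0.01,0.01,0,0,0, 0,0,0.01,0.01,0,0,0, 0,0,0.01,0.01,0,0,0, 0,0,0.01,0.01,0,0,0, 0,0,0.01,0.01,0,0,0, 0,0,0.01,0.01,0,0,0, 0,0,0.01,0.01,0,0,0, 0,0,0.01,0.01,0,0,0]' 6
```

```text
[[ 0.076  -0.0241 -0.0236]
 [ 0.076   0.029  -0.0237]
 [ 0.0455 -0.0251 -0.0237]
 [ 0.0455  0.0298 -0.0238]]
clock: 4.3
tool_pos: [0.5177, 0.2531, 0.0152]
eef_rot: [0.995, -0.097, -0.0, 0.0]
contact_force: [-0.3, -0.7, 2.1]
opening: 0.633
finger_force: 6.0
```

```bash
python3 -m pendant '[0,0,0,-0.15,0,0,0, 0,0,0,-0.3,0,0,0, 0,0,0,-0.45,0,0,0, 0,0,0,-0.6,0,0,0, 0,0,0,-0.75,0,0,0, 0,0,0,-0.9,0,0,0, 0,0,0,-1,0,0,0, 0,0,0,-1,0,0,0, 0,0,0,-1,0,0,0]' 6
python3 - <<'E'
from h import *
from plant import r
s=r.snapshot("wrist");np.savez("pics/w3.npz",**s)
t=r.snapshot("scene");np.savez("pics/s3.npz",**t)
cv2.imwrite("pics/ws3.png",np.hstack([cv2.resize(s["img"],(400,300)),cv2.resize(t["img"][150:400,100:433],(400,300))])[:,:,::-1])
E
```

```text
clock: 5.2
tool_pos: [0.5175, 0.2532, 0.1647]
eef_rot: [0.995, -0.097, -0.0, 0.0]
contact_force: [0.7, 0.7, -1.8]
opening: 0.632
finger_force: 6.0
```

View pics/ws3.png

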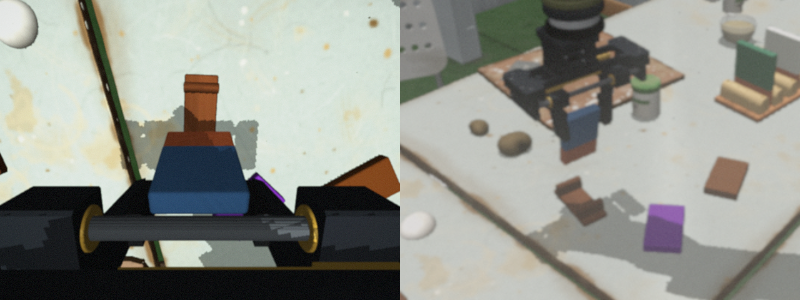

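The tile swung foot-down about the pads, and both views show blue up and terracotta below. I'll measure the remaining tilt.

```bash
python3 - <<'E'
from h import *
from plant import r
st=r.get_state();Q=R.from_quat(st["eef_rot"]);s=dict(np.load("pics/w3.npz"))
def pt(th,x,y,z): # tile coords, th=90 vertical; tile x=-tool x when flat
    a=np.radians(th);ex=np.array([-np.cos(a),0,-np.sin(a)]);ez=np.array([np.sin(a),0,-np.cos(a)])
    return st["tool_pos"]+Q.apply(np.array([0,0,-.019])+(x-.031)*ex+z*ez+np.array([0,y,0]))
for th in(60,70,75,80,85,90,95):
    print(th,[proj(s,pt(th,x,0,z))[0].round(0).tolist() for x,z in((-.045,.0075),(-.015,.0075),(.045,.0075),(.045,-.0075))])
im=s["img"];col=im[180:350,320].astype(int);g=np.abs(np.diff(col,axis=0)).sum(1);print([(180+i,g[i]) for i in np.nonzero(g>25)[0]])
E
```

```text
60 [[322.0, 190.0], [322.0, 230.0], [323.0, 351.0], [322.0, 372.0]]
70 [[321.0, 210.0], [322.0, 242.0], [323.0, 343.0], [323.0, 371.0]]
75 [[321.0, 220.0], [322.0, 248.0], [323.0, 339.0], [323.0, 371.0]]
80 [[321.0, 231.0], [322.0, 255.0], [323.0, 335.0], [323.0, 370.0]]
85 [[321.0, 242.0], [322.0, 262.0], [323.0, 331.0], [323.0, 368.0]]
90 [[321.0, 253.0], [321.0, 269.0], [323.0, 326.0], [323.0, 366.0]]
95 [[321.0, 264.0], [321.0, 277.0], [323.0, 322.0], [323.0, 364.0]]
[(np.int64(191), np.int64(28)), (np.int64(192), np.int64(34)), (np.int64(193), np.int64(32)), (np.int64(218), np.int64(28)), (np.int64(219), np.int64(41)), (np.int64(222), np.int64(29)), (np.int64(232), np.int64(40)), (np.int64(233), np.int64(34)), (np.int64(236), np.int64(26)), (np.int64(241), np.int64(31)), (np.int64(265), np.int64(27)), (np.int64(280), np.int64(36)), (np.int64(281), np.int64(28)), (np.int64(289), np.int64(32)), (np.int64(307), np.int64(30)), (np.int64(309), np.int64(29)), (np.int64(340), np.int64(28)), (np.int64(341), np.int64(92)), (np.int64(342), np.int64(56)), (np.int64(343), np.int64(49)), (np.int64(344), np.int64(104)), (np.int64(345), np.int64(104)), (np.int64(346), np.int64(36)), (np.int64(347), np.int64(31))]
```

```bash
python3 - <<'E'
from h import *
from plant import r
from scipy.optimize import least_squares
st=r.get_state();Q=R.from_quat(st["eef_rot"]);s=dict(np.load("pics/w3.npz"));im=s["img"]
b=blob(im,(100,100,30),(125,255,255),(200,200,440,345));hsv=cv2.cvtColor(im,cv2.COLOR_RGB2HSV)
o=blob(im,(0,100,40),(14,255,255),(200,200,440,260))
for v in range(206,346,3):
    x=np.nonzero((b|o)[v])[0]; print(v,(x.min(),x.max(),len(x)) if len(x) else None,b[v].sum(),o[v].sum(),im[v,320],end="; ")
E
```

```text
206 (np.int64(295), np.int64(343), 48) 0 48 [70 39 17]; 209 (np.int64(295), np.int64(343), 49) 0 49 [79 45 26]; 212 (np.int64(269), np.int64(367), 99) 0 99 [89 43 30]; 215 (np.int64(267), np.int64(368), 102) 0 102 [90 43 29]; 218 (np.int64(267), np.int64(369), 103) 0 103 [85 42 22]; 221 (np.int64(266), np.int64(370), 105) 0 105 [86 42 24]; 224 (np.int64(265), np.int64(370), 106) 0 106 [84 41 20]; 227 (np.int64(264), np.int64(371), 108) 0 108 [88 44 27]; 230 (np.int64(263), np.int64(372), 110) 0 110 [89 43 24]; 233 (np.int64(262), np.int64(264), 3) 0 3 [61 42 51]; 236 (np.int64(261), np.int64(375), 115) 115 0 [31 49 70]; 239 (np.int64(260), np.int64(376), 117) 117 0 [27 45 69]; 242 (np.int64(259), np.int64(376), 118) 118 0 [29 48 71]; 245 (np.int64(258), np.int64(377), 120) 120 0 [18 41 59]; 248 (np.int64(257), np.int64(378), 122) 122 0 [27 46 65]; 251 (np.int64(256), np.int64(379), 124) 124 0 [31 48 68]; 254 (np.int64(255), np.int64(380), 126) 126 0 [20 40 58]; 257 (np.int64(255), np.int64(381), 127) 127 0 [23 42 63]; 260 (np.int64(254), np.int64(382), 128) 128 0 [27 46 66]; 263 (np.
[... 913 characters left out ...]
3 92]; 311 (np.int64(236), np.int64(399), 164) 164 0 [ 46  77 109]; 314 (np.int64(236), np.int64(399), 164) 164 0 [ 43  74 109]; 317 (np.int64(236), np.int64(399), 164) 164 0 [ 43  76 108]; 320 (np.int64(237), np.int64(399), 163) 163 0 [ 37  72 107]; 323 (np.int64(237), np.int64(398), 162) 162 0 [ 46  75 108]; 326 (np.int64(238), np.int64(398), 161) 161 0 [ 49  82 112]; 329 (np.int64(238), np.int64(397), 160) 160 0 [ 46  77 113]; 332 (np.int64(238), np.int64(397), 160) 160 0 [ 38  72 105]; 335 (np.int64(239), np.int64(396), 158) 158 0 [ 37  72 109]; 338 (np.int64(240), np.int64(395), 156) 156 0 [ 43  76 109]; 341 (np.int64(242), np.int64(393), 83) 83 0 [55 74 93]; 344 None 0 0 [102 111 108];
```

```bash
cat >> h.py <<'E'
from scipy.optimize import least_squares
def pt(st,p,x,y,z): # p: tilt deg(90 upright), own x=.031 mid-thickness point in tool frame (x,y,z)
    a=np.radians(p[0]);ex=np.array([-np.cos(a),0,-np.sin(a)]);ez=np.array([np.sin(a),0,-np.cos(a)])
    return st["tool_pos"]+R.from_quat(st["eef_rot"]).apply(np.array(p[1:4])+(x-.031)*ex+z*ez+np.array([0,y,0]))
def fit(s,st,obs): # obs: (x,z,row,cmin,cmax)
    def f(p):
        e=[]
        for x,z,v,a,b in obs:
            q=[proj(s,pt(st,p,x,y,z))[0] for y in(-.028,.028)];e+=[q[0][0]-a,q[1][0]-b,(q[0][1]+q[1][1])/2-v]
        return e
    k=least_squares(f,[80,0,0,-.019],x_scale=[10,.01,.01,.01]);return k.x,np.abs(k.fun).max()
E
python3 - <<'E'
from h import *
from plant import r
s=dict(np.load("pics/w3.npz"))
print(fit(s,r.get_state(),[(-.045,.0075,211,269,367),(-.015,.0075,233.5,262,374),(.045,.0075,308,237,399),(.045,-.0075,341,241,394)]))
E
```

```text
(array([ 7.76441902e+01,  7.00501931e-03, -1.73872007e-03, -1.12382254e-02]), np.float64(1.012852010132292))
```

Fit: the tile hangs at 78°, and the pads are nearer the blue end than I aimed (own x of about +40 mm). I'll firm the grip, tilt the hand 12° so the tile is plumb, stand it on open table near (0.48, 0.12), and regrasp it cleanly from straight above.

```bash
python3 - <<'E'
from h import *
from plant import r
plan([.47,.125,.10],r.get_state())
s=dict(np.load("pics/top0.npz"));print(onz(s,[[320,208]],.074),onz(s,[[286,322],[214,320]],.01))
E
```

```text
shift [-0.142  0.897  0.428] turnz None toolyaw_y -101.11 tz [-0.002 -0.001 -1.   ]
[[ 0.65789128 -0.02920936  0.074     ]] [[0.41132173 0.04185851 0.01      ]
 [0.41381852 0.20101199 0.01      ]]
```

```bash
python3 -m pendant '[0,0,0,0,0,0,0, 0,0,0.1,0,0,-0.02,0, 0,0.05,0.3,0.1,0,-0.06,0, 0,0.1,0.5,0.2,0,-0.1,0, 0,0.12,0.7,0.3,0,-0.137,0, 0,0.12,0.84,0.42,0,-0.137,0, 0,0.12,0.84,0.42,0,-0.137,0, 0,0.12,0.84,0.42,0,-0.137,0]' 14
python3 - <<'E'
from h import *
from plant import r
s=r.snapshot("wrist");np.savez("pics/w4.npz",**s)
st=r.get_state();print(st["contact_force"]);plan([*st["tool_pos"][:2],.066],st)
im=s["img"]
b=blob(im,(100,100,30),(125,255,255),(200,200,440,345));o=blob(im,(0,100,40),(14,255,255),(200,200,440,260))
for v in list(range(204,240,2))+list(range(300,346,4)):
    x=np.nonzero((b|o)[v])[0]; print(v,(x.min(),x.max()) if len(x) else None,b[v].sum(),o[v].sum(),im[v,320].tolist(),end="; ")
E
```

```text
clock: 6.1
tool_pos: [0.5109, 0.1265, 0.1017]
eef_rot: [0.989, -0.097, -0.107, -0.011]
contact_force: [-0.3, 0.9, -1.4]
opening: 0.635
finger_force: 14.0
[ 0.83642176 -0.01332568 -1.6791477 ]
shift [0.052 0.    0.236] turnz None toolyaw_y -101.05 tz [-0.209  0.042 -0.977]
204 None 0 0 [154, 167, 157]; 206 None 0 0 [148, 159, 152]; 208 None 0 0 [151, 163, 152]; 210 None 0 0 [128, 109, 98]; 212 (np.int64(269), np.int64(367)) 0 99 [94, 47, 24]; 214 (np.int64(268), np.int64(368)) 0 101 [93, 47, 24]; 216 (np.int64(267), np.int64(369)) 0 103 [91, 41, 18]; 218 (np.int64(267), np.int64(369)) 0 103 [97, 50, 27]; 220 (np.int64(266), np.int64(369)) 0 104 [94, 45, 29]; 222 (np.int64(266), np.int64(370)) 0 105 [94, 50, 23]; 224 (np.int64(265), np.int64(371)) 0 107 [97, 45, 25]; 226 (np.int64(264), np.int64(371)) 0 108 [98, 52, 33]; 228 (np.int64(264), np.int64(372)) 0 109 [95, 46, 26]; 230 (np.int64(263), np.int64(372)) 0 110 [95, 48, 26]; 232 (np.int64(263), np.int64(373)) 0 111 [83, 46, 33]; 234 (np.int64(266), np.int64(372)) 91 0 [42, 55, 72]; 236 (np.int64(262), np.int64(374)) 113 0 [29, 56, 72]; 238 (np.int64(261), np.int64(375)) 115 0 [26, 48, 69]; 300 (np.int64(239), np.int64(396)) 158 0 [23, 47, 72]; 304 (np.int64(238), np.int64(398)) 161 0 [26, 45, 73]; 308 (np.int64(237), np.int64(399)) 163 0 [40, 70, 104]; 312 (np.int64(236), np.int64(399)) 164 0 [49, 86, 122]; 316 (np.int64(236), np.int64(399)) 164 0 [49, 89, 127]; 320 (np.int64(237), np.int64(399)) 163 0 [44, 84, 124]; 324 (np.int64(237), np.int64(398)) 162 0 [49, 88, 131]; 328 (np.int64(238), np.int64(397)) 160 0 [55, 89, 133]; 332 (np.int64(238), np.int64(397)) 160 0 [53, 92, 132]; 336 (np.int64(239), np.int64(397)) 159 0 [48, 86, 127]; 340 (np.int64(241), np.int64(395)) 155 0 [46, 81, 120]; 344 None 0 0 [119, 129, 117];
```

```bash
python3 -m pendant '[0,0.025,0,0.11,0,0,0, 0,0.04,0,0.18,0,0,0, 0,0.048,0,0.21,0,0,0, 0,0.048,0,0.21,0,0,0, 0,0.048,0,0.21,0,0,0]' 14
python3 -m pendant '[0,0.002,0,0.009,0,0,0, 0,0.003,0,0.014,0,0,0, 0,0.003,0,0.014,0,0,0]' 8
python3 -m pendant '[0,0.002,0,0.009,0,0,0, 0,0.003,0,0.014,0,0,0, 0,0.003,0,0.014,0,0,0]' 8
```

```text
clock: 6.65
tool_pos: [0.5117, 0.1266, 0.0702]
eef_rot: [0.99, -0.096, -0.107, -0.01]
contact_force: [-0.6, 0.6, -1.6]
opening: 0.633
finger_force: 14.0
clock: 6.95
tool_pos: [0.5116, 0.126, 0.0679]
eef_rot: [0.99, -0.096, -0.107, -0.01]
contact_force: [0.5, -0.2, -1.5]
opening: 0.635
finger_force: 8.0
clock: 7.25
tool_pos: [0.5114, 0.126, 0.0655]
eef_rot: [0.99, -0.096, -0.107, -0.01]
contact_force: [-0.3, -0.3, -0.9]
opening: 0.635
finger_force: 8.0
```

```bash
python3 -m pendant '[0,0.002,0,0.009,0,0,0, 0,0.003,0,0.014,0,0,0, 0,0.003,0,0.014,0,0,0]' 8
python3 -m pendant '[0,0.002,0,0.009,0,0,0, 0,0.003,0,0.014,0,0,0, 0,0.003,0,0.014,0,0,0]' 8
```

```text
clock: 7.55
tool_pos: [0.5119, 0.126, 0.0642]
eef_rot: [0.99, -0.096, -0.106, -0.01]
contact_force: [0.4, 0.4, 5.3]
opening: 0.635
finger_force: 8.0
clock: 7.85
tool_pos: [0.5125, 0.126, 0.0626]
eef_rot: [0.99, -0.096, -0.106, -0.011]
contact_force: [0.8, -0.7, 9.0]
opening: 0.634
finger_force: 8.0
```

```bash
python3 -m pendant '[0,-0.001,0,-0.006,0,0,0, 0,-0.001,0,-0.006,0,0,0, 0,-0.001,0,-0.006,0,0,0]' 3
python3 - <<'E'
from h import *
from plant import r
s=r.snapshot("wrist");np.savez("pics/w5.npz",**s)
st=r.get_state();im=s["img"]
b=blob(im,(100,100,30),(125,255,255),(200,200,440,345));o=blob(im,(0,100,40),(14,255,255),(200,200,440,270))
for v in list(range(204,246,2))+list(range(296,346,3)):
    x=np.nonzero((b|o)[v])[0]; print(v,(int(x.min()),int(x.max())) if len(x) else None,b[v].sum(),o[v].sum(),im[v,320].tolist(),end="; ")
cv2.imwrite("pics/w5.png",im[:,:,::-1])
E
```

```text
clock: 8.15
tool_pos: [0.5118, 0.1261, 0.0625]
eef_rot: [0.99, -0.096, -0.107, -0.01]
contact_force: [0.1, 0.0, 5.2]
opening: 0.632
finger_force: 3.0
204 None 0 0 [149, 162, 154]; 206 None 0 0 [154, 166, 153]; 208 None 0 0 [155, 167, 157]; 210 None 0 0 [154, 163, 156]; 212 None 0 0 [143, 137, 125]; 214 (270, 367) 0 98 [96, 52, 38]; 216 (268, 368) 0 101 [96, 49, 29]; 218 (267, 368) 0 102 [98, 49, 27]; 220 (267, 369) 0 103 [97, 50, 28]; 222 (266, 370) 0 105 [93, 48, 28]; 224 (266, 370) 0 105 [97, 49, 33]; 226 (265, 371) 0 107 [93, 43, 19]; 228 (264, 371) 0 108 [95, 45, 29]; 230 (264, 372) 0 109 [93, 48, 23]; 232 (263, 373) 0 111 [94, 47, 22]; 234 (262, 373) 0 112 [88, 44, 26]; 236 None 0 0 [52, 51, 59]; 238 (262, 374) 113 0 [25, 46, 69]; 240 (260, 376) 117 0 [29, 48, 72]; 242 (260, 376) 117 0 [25, 48, 69]; 244 (259, 377) 119 0 [32, 48, 71]; 296 (241, 395) 155 0 [32, 46, 73]; 299 (239, 396) 158 0 [27, 47, 66]; 302 (238, 397) 160 0 [25, 44, 67]; 305 (238, 398) 161 0 [30, 49, 73]; 308 (237, 399) 163 0 [29, 54, 76]; 311 (236, 400) 165 0 [43, 69, 103]; 314 (235, 401) 167 0 [46, 84, 119]; 317 (235, 400) 166 0 [43, 83, 125]; 320 (235, 401) 167 0 [53, 94, 130]; 323 (236, 400) 165 0 [49, 88, 131]; 326 (236, 399) 164 0 [57, 92, 132]; 329 (237, 399) 163 0 [52, 90, 133]; 332 (237, 399) 163 0 [49, 90, 130]; 335 (237, 398) 162 0 [49, 89, 131]; 338 (238, 398) 161 0 [55, 91, 134]; 341 (238, 397) 160 0 [53, 90, 131]; 344 (240, 395) 156 0 [37, 70, 99];
```

```bash
python3 - <<'E'
from h import *
from plant import r
s=dict(np.load("pics/w5.npz"));st=r.get_state()
p,e=fit(s,st,[(-.045,.0075,212.5,270,367),(-.015,.0075,236,262,374),(.045,.0075,309.5,236,400),(.045,-.0075,344,240,395)]);print(p,e)
f=pt(st,p,-.045,0,0);t=pt(st,p,.045,0,0);g=pt(st,p,.032,0,0);print(f,t,g,"lean deg",np.degrees(np.arccos((t-f)[2]/.09)))
E
```

```text
[ 7.83074041e+01  6.47469072e-03 -1.30641986e-03 -1.18925711e-02] 1.9556857319984147
[ 0.51986188  0.12582436 -0.00333079] [0.52080815 0.1256307  0.08666403] [0.52067146 0.12565868 0.07366478] lean deg 0.6149084181125626
```

```bash
python3 -m pendant '[0.7,0,0,0,0,0,0, 0.85,0,0,0,0,0,0, 1,0,0,0,0,0,0, 1,0,0,0,0,0,0, 1,0,0,-0.2,0,0,0, 1,0,0,-0.5,0,0,0, 1,0,0,-0.5,0,0,0, 1,0,0,-0.5,0,0.137,0, 1,0,0,-0.5,0,0.137,0, 1,0,0,-0.5,0,0.137,0]' 6
python3 - <<'E'
from h import *
from plant import r
s=r.snapshot("wrist");np.savez("pics/w6.npz",**s);t=r.snapshot("scene");np.savez("pics/s6.npz",**t)
cv2.imwrite("pics/ws6.png",np.hstack([cv2.resize(s["img"],(400,300)),cv2.resize(t["img"][150:400,100:433],(400,300))])[:,:,::-1])
st=r.get_state();print(st["q"]);plan([.5206,.1257,.058],st)
E
```

```text
clock: 9.2
tool_pos: [0.5243, 0.1238, 0.1353]
eef_rot: [0.995, -0.095, -0.001, 0.0]
contact_force: [-0.4, -0.0, -1.2]
opening: 1.005
finger_force: 0.0
[-0.3226923   0.733966    0.01371735  1.91728315 -0.0199495   0.49174001
 -2.05920408]
shift [-0.046 -0.009  0.515] turnz None toolyaw_y -101.09 tz [-0.001 -0.    -1.   ]
```

View pics/ws6.png

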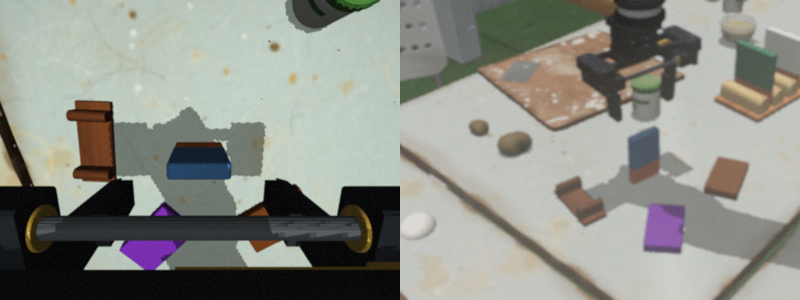

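The tile stands upright on the table, blue end up. I'll locate its top face for the regrasp.

```bash
python3 - <<'E'
from h import *
from plant import r
s=dict(np.load("pics/w6.npz"));st=r.get_state()
m=blob(s["img"],(95,80,92),(125,255,255),(250,215,390,300));q,c=rect(m);print(q,m.sum())
P=onz(s,cv2.boxPoints(q),.09)[:,:2];e=[P[i]-P[i-1] for i in range(4)]
print(P.round(4).tolist(),[np.linalg.norm(v).round(4) for v in e],[np.degrees(np.arctan2(v[1],v[0])).round(1) for v in e])
g=P.mean(0);print(g);plan([*g,.058],st)
E
```

```text
((318.1091003417969, 274.40869140625), (24.77166175842285, 102.30807495117188), 88.72696685791016) 2121
[[0.5342, 0.1512], [0.525, 0.0971], [0.511, 0.099], [0.5203, 0.1541]] [np.float64(0.0142), np.float64(0.0549), np.float64(0.0142), np.float64(0.0559)] [np.float64(-11.7), np.float64(-99.6), np.float64(172.4), np.float64(80.4)]
[0.52262105 0.12533718]
shift [-0.032 -0.009  0.515] turnz None toolyaw_y -101.09 tz [-0.001 -0.    -1.   ]
```

```bash
python3 -m pendant '[1,-0.038,-0.009,0.15,0,0,-0.012, 1,-0.038,-0.009,0.4,0,0,-0.012, 1,-0.038,-0.009,0.515,0,0,-0.012, 1,-0.038,-0.009,0.515,0,0,-0.012, 1,-0.038,-0.009,0.515,0,0,-0.012, 0,-0.038,-0.009,0.515,0,0,-0.012, 0,-0.038,-0.009,0.515,0,0,-0.012, 0,-0.038,-0.009,0.515,0,0,-0.012, 0,-0.038,-0.009,0.515,0,0,-0.012, 0,-0.038,-0.009,0.515,0,0,-0.012, 0,-0.038,-0.009,0.515,0,0,-0.012]' 20
python3 -m pendant '[0,0,0,-0.1,0,0,0, 0,0,0,-0.4,0,0,0, 0,0,0,-0.7,0,0,0, 0,0,0,-1,0,0,0, 0,0,0,-1,0,0,0, 0,0,0,-1,0,0,0]'
python3 - <<'E'
from h import *
from plant import r
s=r.snapshot("wrist");np.savez("pics/w7.npz",**s);im=s["img"]
st=r.get_state();b=blob(im,(100,100,30),(125,255,255),(200,200,440,375));o=blob(im,(0,100,40),(14,255,255),(200,200,440,290))
for v in list(range(220,290,2))+list(range(300,350,3)):
    x=np.nonzero((b|o)[v])[0]; print(v,(int(x.min()),int(x.max())) if len(x) else None,b[v].sum(),o[v].sum(),im[v,320].tolist(),end="; ")
plan([.516,-.245,.23],st,-5.6)
E
```

```text
clock: 10.4
tool_pos: [0.5222, 0.1253, 0.0587]
eef_rot: [0.996, -0.088, 0.0, -0.0]
contact_force: [-0.6, -0.2, 4.3]
opening: 0.638
finger_force: 20.0
clock: 11.0
tool_pos: [0.5219, 0.1256, 0.2087]
eef_rot: [0.996, -0.087, 0.001, -0.0]
contact_force: [-0.3, -0.1, -2.6]
opening: 0.637
finger_force: 20.0
220 None 0 0 [127, 137, 130]; 222 None 0 0 [123, 135, 127]; 224 None 0 0 [127, 134, 128]; 226 None 0 0 [121, 133, 124]; 228 None 0 0 [130, 137, 129]; 230 None 0 0 [122, 133, 124]; 232 None 0 0 [128, 138, 131]; 234 None 0 0 [126, 137, 127]; 236 None 0 0 [129, 140, 131]; 238 None 0 0 [127, 140, 130]; 240 None 0 0 [118, 127, 117]; 242 None 0 0 [124, 136, 124]; 244 None 0 0 [122, 131, 127]; 246 None 0 0 [121, 129, 122]; 248 None 0 0 [125, 135, 123]; 250 None 0 0 [126, 136, 128]; 252 None 0 0 [100, 97, 89]; 254 (270, 364) 0 95 [64, 33, 21]; 256 (270, 366) 0 97 [61, 33, 17]; 258 (269, 367) 0 99 [66, 32, 19]; 260 (268, 368) 0 101 [61, 31, 15]; 262 (267, 369) 0 103 [62, 29, 16]; 264 (266, 369) 0 104 [67, 34, 19]; 266 (265, 370) 0 106 [66, 33, 20]; 268 (327, 371) 0 14 [48, 36, 36]; 270 (263, 371
[... 326 characters left out ...]
, 31, 48]; 300 (248, 388) 141 0 [21, 33, 52]; 303 (246, 389) 142 0 [22, 34, 51]; 306 (244, 390) 147 0 [22, 38, 52]; 309 (243, 392) 149 0 [14, 30, 42]; 312 (242, 393) 151 0 [17, 33, 47]; 315 (241, 395) 154 0 [25, 38, 52]; 318 (239, 396) 158 0 [23, 40, 52]; 321 (238, 397) 160 0 [24, 43, 60]; 324 (236, 399) 164 0 [34, 58, 84]; 327 (235, 400) 166 0 [39, 65, 96]; 330 (235, 400) 166 0 [36, 69, 101]; 333 (236, 400) 165 0 [44, 74, 102]; 336 (235, 400) 166 0 [39, 71, 104]; 339 (236, 400) 165 0 [40, 70, 104]; 342 (236, 399) 164 0 [44, 74, 112]; 345 (237, 398) 154 0 [31, 37, 52]; 348 None 0 0 [25, 22, 30]; shift [ 0.397  2.437 -0.149] turnz 0.9509010610432824 toolyaw_y -100.02 tz [-0.002 -0.    -1.   ]
```

The tile is held plumb: its edges are at rows 253, 268.5 and 324, against 253, 269 and 326 predicted for upright. Now to carry it to the rack.

```bash
python3 -m pendant '[0,0.05,0.25,-0.15,0,0,0, 0,0.1,0.55,-0.15,0,0,0, 0,0.15,0.85,-0.15,0,0,0, 0,0.2,1,-0.15,0,0,0, 0,0.2,1,-0.15,0,0,0]'
python3 -m pendant '[0,0.05,0.25,0,0,0,-0.09, 0,0.1,0.5,0,0,0,-0.18, 0,0.15,0.75,0,0,0,-0.27, 0,0.2,1,0,0,0,-0.36, 0,0.2,1,0,0,0,-0.45, 0,0.2,1,0,0,0,-0.54, 0,0.2,1,0,0,0,-0.54]'
python3 - <<'E'
from h import *
from plant import r
st=r.get_state();print(np.round(st["q"],2));plan([.516,-.245,.23],st,-5.6)
E
```

```text
clock: 11.55
tool_pos: [0.5239, -0.0328, 0.2287]
eef_rot: [0.996, -0.091, -0.002, 0.002]
contact_force: [-0.5, -1.2, -2.5]
opening: 0.632
finger_force: 20.0
clock: 12.25
tool_pos: [0.5279, -0.1791, 0.2289]
eef_rot: [0.944, 0.331, -0.001, -0.002]
contact_force: [-0.6, -0.1, -1.5]
opening: 0.635
finger_force: 20.0
[ 0.42  0.62 -0.29  1.78  0.23  0.78 -0.88]
shift [-0.336  0.294 -0.008] turnz -0.5082656732886967 toolyaw_y -51.34 tz [-0.003  0.003 -1.   ]
```

```bash
python3 -m pendant '[0,-0.1,0.1,0,0,0,-0.09, 0,-0.2,0.2,0,0,0,-0.18, 0,-0.34,0.29,0,0,0,-0.27, 0,-0.34,0.29,0,0,0,-0.36, 0,-0.34,0.29,0,0,0,-0.45, 0,-0.34,0.29,0,0,0,-0.508, 0,-0.34,0.29,0,0,0,-0.508, 0,-0.34,0.29,0,0,0,-0.508]'
python3 - <<'E'
from h import *
from plant import r
st=r.get_state();print(np.round(st["q"],2));plan([.516,-.245,.23],st,-5.6)
s=r.snapshot("wrist");np.savez("pics/w8.npz",**s);t=r.snapshot("top");np.savez("pics/t8.npz",**t)
cv2.imwrite("pics/w8.png",s["img"][:,:,::-1])
E
```

```text
clock: 13.05
tool_pos: [0.5158, -0.2452, 0.23]
eef_rot: [0.742, 0.67, -0.0, -0.001]
contact_force: [0.7, 0.2, -1.1]
opening: 0.631
finger_force: 20.0
[ 0.67  0.67 -0.52  1.73  0.42  0.86 -0.14]
shift [ 0.002  0.001 -0.   ] turnz -0.0030374144900916474 toolyaw_y -5.87 tz [-0.001  0.001 -1.   ]
```

View pics/w8.png

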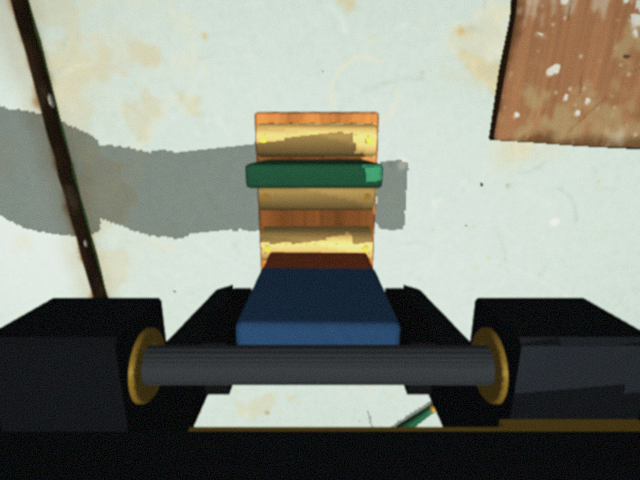

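The wrist view shows the rack base's far edge at row 112 (columns 256–378), the green slab at rows 163–187, and the middle groove at about rows 209–228. I'll compare this with the groove position from the top view, and check where the held tile's foot is.

```bash
python3 - <<'E'
from h import *
from plant import r
s=dict(np.load("pics/w8.npz"));st=r.get_state();im=s["img"]
for c in(290,340):
    g=im[105:270,c-8:c+8].mean(1);d=np.abs(np.diff(g,axis=0)).sum(1);print(c,[(105+i,int(d[i])) for i in range(1,163) if d[i]>22 and d[i]>=d[i-1] and d[i]>=d[i+1]])
for rr in(118,216):
    g=im[rr-2:rr+3,240:395].mean(0);d=np.abs(np.diff(g,axis=0)).sum(1);print(rr,[(240+i,int(d[i])) for i in range(1,152) if d[i]>40 and d[i]>=d[i-1] and d[i]>=d[i+1]])
c0=np.array([.516,-.245]);a=np.radians(-5.6);ex=np.array([np.cos(a),np.sin(a)]);ey=np.array([-np.sin(a),np.cos(a)])
W=lambda x,y,z:np.r_[c0+x*ex+y*ey,z]
for n,p in dict(edgeR=(.058,.098,.012),edgeL=(-.058,.098,.012),gtopL=(-.045,.0555,.127),gtopR=(.045,.0555,.127),gnearL=(-.045,.0405,.127),bar1=(0,.072,.0455),bar2=(0,.024,.0455),bar3=(0,-.024,.0455),foot=None).items():
    if p: print(n,proj(s,W(*p))[0].round(1))
p,e=fit(s,st,[(-.045,.0075,253,270,364),(-.015,.0075,268.5,263.5,371),(.045,.0075,323.5,237,399)])
f=pt(st,p,-.045,0,0);print(p,e,"foot rel rack",((f[:2]-c0)@ex).round(4),((f[:2]-c0)@ey).round(4),f[2])
E
```

```text
290 [(111, 139), (126, 45), (136, 75), (140, 24), (152, 24), (159, 48), (163, 28), (187, 91), (207, 30), (231, 26), (241, 77), (252, 162), (267, 34)]
340 [(111, 146), (122, 32), (126, 47), (132, 47), (152, 24), (158, 51), (164, 32), (187, 108), (207, 27), (231, 25), (235, 72), (252, 188)]
118 [(253, 117), (378, 135)]
216 [(258, 71), (374, 67)]
edgeR [381.4 112. ]
edgeL [255.5 112.6]
gtopL [249.9 165.7]
gtopR [387.8 165.2]
gnearL [251.1 188.8]
bar1 [318.6 141.1]
bar2 [318.8 197.4]
bar3 [319.  249.6]
[ 9.00086947e+01  6.10044836e-04 -9.32094897e-04 -1.20551828e-02] 1.9146113363918857 foot rel rack -0.001 -0.0 0.1664229147219308
```

Predictions match the image to about 1–2 px, so the foot is over the groove to within about 1 mm. I'll descend, slowing down at the groove mouth.

```bash
python3 -m pendant '[0,0.003,-0.01,0.1,0,0,0, 0,0.003,-0.01,0.25,0,0,0, 0,0.003,-0.01,0.4,0,0,0, 0,0.003,-0.01,0.55,0,0,0, 0,0.003,-0.01,0.67,0,0,0, 0,0.003,-0.01,0.76,0,0,0, 0,0.003,-0.01,0.8,0,0,0, 0,0.003,-0.01,0.8,0,0,0, 0,0.003,-0.01,0.8,0,0,0]' 20
python3 -m pendant '[0,0,0,0.013,0,0,0, 0,0,0,0.026,0,0,0, 0,0,0,0.04,0,0,0, 0,0,0,0.053,0,0,0, 0,0,0,0.066,0,0,0, 0,0,0,0.08,0,0,0, 0,0,0,0.08,0,0,0]' 12
```

```text
clock: 14.05
tool_pos: [0.5151, -0.2457, 0.1114]
eef_rot: [0.742, 0.671, 0.0, 0.001]
contact_force: [0.5, 0.8, -2.0]
opening: 0.632
finger_force: 20.0
clock: 14.75
tool_pos: [0.5143, -0.2455, 0.0984]
eef_rot: [0.741, 0.671, -0.0, -0.0]
contact_force: [0.1, 0.7, -2.0]
opening: 0.63
finger_force: 12.0
```

```bash
python3 -m pendant '[0,0,0,0.013,0,0,0, 0,0,0,0.026,0,0,0, 0,0,0,0.04,0,0,0, 0,0,0,0.053,0,0,0, 0,0,0,0.066,0,0,0, 0,0,0,0.08,0,0,0, 0,0,0,0.08,0,0,0]' 10
python3 -m pendant '[0,0,0,0.013,0,0,0, 0,0,0,0.026,0,0,0, 0,0,0,0.04,0,0,0, 0,0,0,0.053,0,0,0, 0,0,0,0.066,0,0,0, 0,0,0,0.07,0,0,0, 0,0,0,0.07,0,0,0]' 10
```

```text
clock: 15.45
tool_pos: [0.5143, -0.2456, 0.0864]
eef_rot: [0.741, 0.671, -0.0, -0.0]
contact_force: [-0.4, 0.1, -2.1]
opening: 0.637
finger_force: 10.0
clock: 16.15
tool_pos: [0.5144, -0.2456, 0.0761]
eef_rot: [0.741, 0.671, -0.0, -0.0]
contact_force: [-0.5, 0.6, -1.9]
opening: 0.634
finger_force: 10.0
```

```bash
python3 -m pendant '[0,0,0,0.007,0,0,0, 0,0,0,0.014,0,0,0, 0,0,0,0.021,0,0,0, 0,0,0,0.027,0,0,0, 0,0,0,0.027,0,0,0]' 8
python3 -m pendant '[0,0,0,0.005,0,0,0, 0,0,0,0.01,0,0,0, 0,0,0,0.01,0,0,0]' 8
```

```text
clock: 16.65
tool_pos: [0.5144, -0.2456, 0.0721]
eef_rot: [0.741, 0.671, -0.0, -0.0]
contact_force: [0.3, 0.5, -2.0]
opening: 0.633
finger_force: 8.0
clock: 16.95
tool_pos: [0.5146, -0.2457, 0.0708]
eef_rot: [0.741, 0.671, 0.0, 0.0]
contact_force: [-0.4, 0.2, -1.7]
opening: 0.636
finger_force: 8.0
```

```bash
python3 -m pendant '[0,0,0,0.004,0,0,0, 0,0,0,0.008,0,0,0, 0,0,0,0.008,0,0,0]' 6
python3 -m pendant '[0,0,0,0.004,0,0,0, 0,0,0,0.008,0,0,0, 0,0,0,0.008,0,0,0]' 6
```

```text
clock: 17.25
tool_pos: [0.5147, -0.2457, 0.0703]
eef_rot: [0.742, 0.671, 0.0, 0.0]
contact_force: [-1.1, 0.5, 6.2]
opening: 0.633
finger_force: 6.0
clock: 17.55
tool_pos: [0.5146, -0.2457, 0.0692]
eef_rot: [0.742, 0.671, -0.0, 0.0]
contact_force: [-1.4, -0.4, 6.4]
opening: 0.63
finger_force: 6.0
```

Contact came at TCP z of about 0.0705, as expected for the groove floor. Releasing and retreating straight up.

```bash
python3 -m pendant '[0,0,0,-0.006,0,0,0, 0.67,0,0,-0.006,0,0,0, 0.75,0,0,-0.006,0,0,0, 0.9,0,0,-0.006,0,0,0, 1,0,0,-0.006,0,0,0, 1,0,0,-0.006,0,0,0, 1,0,0,-0.1,0,0,0, 1,0,0,-0.3,0,0,0, 1,0,0,-0.6,0,0,0, 1,0,0,-0.95,0,0,0, 1,0,0,-0.95,0,0,0]' 3
python3 -m pendant '[1,0,-0.4,-0.3,0,0,0, 1,0,-0.9,-0.3,0,0,0, 1,0,-0.9,-0.3,0,0,0, 1,0,-0.9,-0.3,0,0,0, 1,0,-0.9,-0.3,0,0,0, 1,0,-0.9,-0.3,0,0,0]'
python3 - <<'E'
from h import *
from plant import r
s=r.snapshot("scene");t=r.snapshot("top");np.savez("pics/t9.npz",**t)
a=cv2.resize(s["img"][150:260,340:490],(400,293));b=cv2.resize(t["img"][230:318,350:470],(400,293))
cv2.imwrite("pics/st9.png",np.hstack([a,b])[:,:,::-1])
E
```

```text
clock: 18.65
tool_pos: [0.5185, -0.2462, 0.2179]
eef_rot: [0.742, 0.671, 0.003, 0.005]
contact_force: [1.3, -0.2, -0.6]
opening: 1.0
finger_force: 0.0
clock: 19.25
tool_pos: [0.3817, -0.2323, 0.2562]
eef_rot: [0.741, 0.671, 0.001, 0.001]
contact_force: [-0.5, -0.1, -0.8]
opening: 0.999
finger_force: 0.0
```

View pics/st9.png

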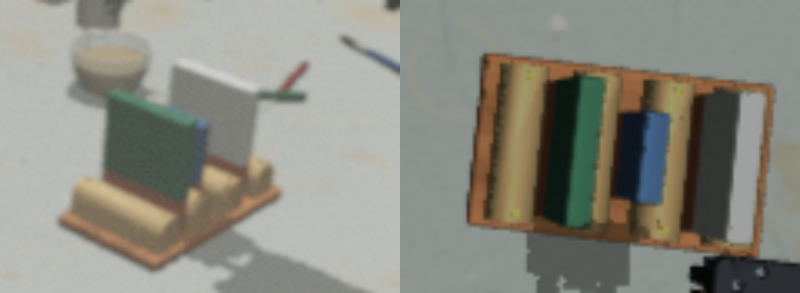

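The tile stands upright in the middle groove, blue end up. It is midway along, at rows 112–205 of the right panel, and both tall slabs are still standing. Handing in.

```bash
python3 -c "
from plant import r
print(r.finish_job())"
```

```text
the job is handed in; nothing more can be done
None
```

The blue test tile is standing upright in the middle groove, foot down and seated on the floor, about midway along; both tall tiles are still standing, and the job was handed in at about 19 s.

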